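Reset the portion selector on a disc feeder

ROBOT

A 6-joint arm with a two-finger parallel gripper is mounted at the origin on the work surface. World frame = base frame: x ahead of the robot, y to its left, z up, the work surface at z = 0. Lengths are in m, angles in rad, forces in N, time in s.
With the tool pointing down it reaches from about 0.25 to 0.725 m from the base axis. Payload 4 kg.
Tool frame: the origin (TCP) lies on the centre line of the jaws, within the pads' length; the fingertips stand 19 mm ahead of it and the grasp point (between the pads) is the TCP; z points along the fingers, y is the direction in which the jaws open and shut (so a half turn about z gives the same grasp; the last joint's range is limited). The gripper opens to 85 mm and grips with 20 to 120 N. Pads are 22 mm wide; open, the fingers measure 114 mm over their backs; the gripper's body (76 mm by 85 mm) begins 54 mm behind the grasp point. The pads swing forward as they close: fully open they stand 13 mm farther back than shut.
Start: joints at [1.217, 0.241, 0.005, 1.335, 0, 1.571], TCP at [0.173, 0.469, 0.25] pointing down, gripper open.
Joint ranges: [-2.72, 2.72], [-1.05, 1.87], [-1.09, 1.28], [-1.99, 2.15], [-1.42, 1.44], [-3.14, 3.14]. Speed limits (rad/s): [2.79, 2.79, 3.14, 3.14, 3.14, 3.14].

INTERFACE

Orientations are given as a unit quaternion [x, y, z, w].
In Python, from workcell import bot gives the robot as it stands. The module is installed in compiled form; this text tells all that it offers.
- The arm moves only by the shell command python3 -m handwheel 'ROWS' [OPENING]. ROWS is JSON, a list of rows, each an object of numbers: "dx", "dy", "dz": the shift along the tool's x, y, z as a fraction of full scale; "ax", "ay", "az": the turn, a rotation vector about the tool's x, y, z as a fraction of full scale. In form: [{"dx": .., "dy": .., "dz": .., "ax": .., "ay": .., "az": ..}, ...]. A call has 1 to 12 rows; each row shifts and turns the commanded pose from where the row before left it, along the tool's axes as they then stand; what a row does not reach is not made up. Full scale, the value 1, is 2.5 cm for a shift and 0.15 rad for a turn. A row lasts 1/10 s, in which the tool goes at most 50 mm and 8.59 degrees, less where a joint would pass 70% of its speed; a pose out of reach is approached as far as the arm can. A call with a number of a shift or a turn outside -1 to 1 is refused whole. A call with a gripper value outside its range is refused whole. OPENING is the gripper's target within -1 to 1 (fully open at 1, half-way at 0, shut at -1), set as the call begins (- or left out, the last holds). The fingers move at their own pace and stop on an object; the grip force is fixed at half the most. Time passes only in rows, so rows that do not move let the fingers close. It gives the time, the measured TCP pose, the force and the opening at its end, in the units of the state.
- bot.get_obs(): the state, without advancing time (a new reading comes with each control period).
- bot.camera(name): name is "scene" or "top" or "wrist"; returns a dict with "img" (400x640x3 uint8, red, green, blue), "intrinsics" (3x3 intrinsics, pixels), "eye" and "rotation" of the camera in the world. Camera axes: x right, y down, z forward; pixel columns grow to the right and rows downward; lengths in m; the calibration is good to about 2 mm. The wrist camera is an equidistant fisheye: a pixel r from the principal point sees the ray r / f radians off the axis. A picture is of the moment at which its call begins. There is no depth.
- bot.job_done(): hands the job in, once; it reports no verdict.
Trained networks look in a picture, given as the dict that the camera call returned (one of the last four; its "shot" number tells which), for a name from the list of things; names that differ only in an ending like _2 or _b are one class to them, and where a whole thing is asked for, a point or a joint stands for the part that bears it (a point fixed in the world has none). Each returns a list of dicts, best first, with "confidence" (0 to 1); they miss things now and then, are a little off and sometimes report something else, mostly with a low value. They report only what shows in the picture. A call takes as long as a camera call.
- bot.trace(thing, picture): "region" (400x640 bool, what is visible of it) and "rect" ([centre column, centre row, width, height] in pixels, round what is visible of it).
The state is a dict: "clock": time; "joint_pos": joint angles; "joint_vel": joint speeds; "tau": joint torques, N m; "eef_pos": TCP position; "tool_rot": TCP orientation; "ft_force": force on the tool from outside, world axes, zero at the start; "ft_torque": the same for the moment, N m; "grip_width": finger opening in m.
Only numpy, scipy, OpenCV 4.12 (cv2) and the standard library are available. Lean on these libraries where they do the work, as an engineer would, in place of code of your own. Each camera call takes 0.05 s, during which the arm holds its last target.

TASK

On the benchtop feeder, pull the sprung selector knob up out of its slot, turn its pointer to the green tag and let it drop fully home into the detent there, then let go. Ease it: do not force the knob's tooth against the ring, do not let it drop home at any other colour on the way, and leave the disc tray, the envelope pack and the stack of discs where they are.

Things in the scene. Friction and masses are not known exactly. Their poses are not given: they have to be found in the camera images.
- feeder: White bench machine with a blue band and flat steel deck, 230 mm (x) by 240 mm (y), fixed; origin under its middle, z up, deck 90 mm above. A clear hopper of brown discs stands along the deck's -x edge (x -113 to -57 mm, y +-100 mm, rim 50 mm above the deck). The selector knob's vertical axis is at x +30 mm, y 0.
- grip (a point): Point on the knob's axis in its black grip bar, 44 mm above the deck when home; moves with the knob; x along the bar to the pointer, z up. Bar: 50 mm long, 16 mm thick (y), from 20 to 56 mm above the deck when home, white line on top. Below it a hub of 24 mm radius and a pointer arm, 8 mm wide, reaching 56 mm from the axis, tops 20 mm above the deck.
- pointer (a point): Point 76 mm out from the knob's axis along its pointer, the radius on which the tags lie. Turns with the knob.
- tooth: Brass tooth under the outer end of the pointer arm, 50 mm from the axis, 6 mm wide; its underside (the origin) is 2 mm above the deck when home. It drops into gaps of the ring; between gaps it rests on the ring at a pull of 10 mm and slides over it easily. More than 25 N on the tooth is forcing it.
- ring (a point): Centre of the knob's fixed dark steel ring (radius 45 to 55 mm), at its top, 12 mm above the deck. A gap at turn 0 (+-0.07 rad play), where the knob starts, and 8.8 mm notches (0.028 rad play each way) near turn -1.2, -0.68, 0.68 and 1.2, one by each tag. The notches were clamped by eye: all sit off the tags together, by up to 0.18 rad either way round, unmeasured: feel for them.
- pull (a joint): How far the knob is pulled up along its vertical axis, m: 0 fully home, end stop at 0.018. The tooth is clear of the ring above about 0.0105. A spring draws it down with about 6 N at 0, 10 N at the end stop; it falls by itself when let go over a gap.
- turn (a joint): Turn of the knob, rad: 0 has the pointer along the feeder's +x axis, positive counter-clockwise seen from above, stops at +-1.6. Starts within +-0.05. Turns easily once pulled clear and stays where it is left.
- green_tag: Green disc, 20 mm across and 3 mm thick, fixed on the deck 76 mm from the knob's axis: the wanted setting. Origin under its centre. It may be at any of the four settings.
- yellow_tag: The same in yellow: another setting.
- blue_tag: The same in blue: another setting.
- red_tag: The same in red: another setting.
- disc_tray: Loose open aluminium tray of brown discs, 150 x 110 x 32 mm, on the table beside the feeder; origin under its middle. Leave alone.
- envelope_pack: Loose pack of white envelopes with a blue band, 115 x 75 x 26 mm, on the table beside the feeder; origin under its middle. Leave alone.
- disc_stack: Loose stack of brown discs, 40 mm across, 30 mm tall, standing on a corner of the feeder's deck, about 113 mm from the knob's axis; origin under its middle. Leave alone.

How it is judged:
On the way, in this order (a step that is already met when the one before it is completed fails the run):
1. the knob is pulled up clear of the ring (value of joint pull above 0.0105 m), for 0.1 s.
2. the pointer is brought near the green tag with the knob still up (horizontal distance between pointer and green_tag below 0.03 m and value of joint pull above 0.008 m), for 0.02 s.
3. the knob drops fully home in the green tag's notch (horizontal distance between pointer and green_tag below 0.02 m and value of joint pull below 0.0025 m), for 0.2 s.
At the end, for the whole second after the job is handed in: The pointer point (76 mm out) is within 20 mm of the green tag's centre seen from above, with the knob home (pull under 2.5 mm) and at rest; tray, envelope pack and disc stack are upright and within 20 mm of where they began (all of step 3 and velocity of joint pull below 0.01 m/s and distance of each of disc_tray, envelope_pack, disc_stack from where it was at the start of the episode below 0.02 m and angle between each of disc_tray, envelope_pack, disc_stack's own z axis and vertical below 0.15 rad); the robot touches nothing.
It fails at once if the tooth is forced against the ring or anything else with more than 25 N (contact force between tooth and anything else above 25 N).
It fails at once if the knob drops home at a tag other than green (value of joint pull below 0.004 m and (horizontal distance between pointer and yellow_tag below 0.02 m or horizontal distance between pointer and blue_tag below 0.02 m or horizontal distance between pointer and red_tag below 0.02 m)).
It fails at once if a bystander is pushed more than 20 mm or tipped (distance of any of disc_tray, envelope_pack, disc_stack from where it was at the start of the episode above 0.02 m or angle between any of disc_tray, envelope_pack, disc_stack's own z axis and vertical above 0.3 rad).
It also fails if it takes over 51 s, if anything falls off the work surface, if the arm or the gripper's body presses on something with over 40 N, if the wrist force passes 120 N, or if a joint passes its speed limit or range.

## Working session

There is one attempt and no reset: what is moved stays moved. The work goes in short steps, Python scripts to look and compute and a shell command to move; the robot and the scene stay as the last step left them, time stands still between calls to the robot, and variables do not carry over. Pictures are saved under pics/ and viewed, and the job is handed in when it is done.

```bash
mkdir -p pics
cat > h.py <<'E'
import numpy as np, cv2
from workcell import bot
def save(p,n): cv2.imwrite('pics/'+n+'.png',cv2.cvtColor(p['img'],cv2.COLOR_RGB2BGR))
def ray_plane(p,u,v,z):
    K=p['intrinsics'];K=np.array(K);R=np.array(p['rotation']);e=np.array(p['eye'])
    d=R@np.array([(u-K[0,2])/K[0,0],(v-K[1,2])/K[1,1],1]);return e+d*(z-e[2])/d[2]
def cen(t):
    ys,xs=np.nonzero(t['region']);return xs.mean(),ys.mean()
E
python3 - <<'E'
from h import *
p=bot.camera('top');save(p,'top0');s=bot.camera('scene');save(s,'sc0')
print(p['eye'],p['rotation'],p['intrinsics'])
for n in ['green_tag','yellow_tag','blue_tag','red_tag','grip','pointer','feeder','disc_stack','disc_tray','envelope_pack']:
    for t in bot.trace(n,p)[:2]:
        u,v=cen(t);print(n,t['confidence'],np.round(t['rect'],1),round(u,1),round(v,1),ray_plane(p,u,v,.093)[:2].round(4))
o=bot.get_obs();print(o)
E
```

```text
[0.44161884 0.04417329 1.04039364] [ 0.71259136 -0.69738651  0.05450442 -0.05380408] [[457.66219442   0.         313.0886862 ]
 [  0.         457.66219442 203.59304369]
 [  0.           0.           1.        ]]Traceback (most recent call last):
  File "<stdin>", line 6, in <module>
  File "h.py", line 6, in ray_plane
    d=R@np.array([(u-K[0,2])/K[0,0],(v-K[1,2])/K[1,1],1]);return e+d*(z-e[2])/d[2]
      ~^~~~~~~~~~~~~~~~~~~~~~~~~~~~~~~~~~~~~~~~~~~~~~~~~~
ValueError: matmul: Input operand 1 has a mismatch in its core dimension 0, with gufunc signature (n?,k),(k,m?)->(n?,m?) (size 3 is different from 4)
```

```bash
sed -i "s/R=np.array(p\['rotation'\])/R=Rotation.from_quat(p['rotation']).as_matrix()/; s/^import numpy.*/&\nfrom scipy.spatial.transform import Rotation/" h.py
python3 - <<'E'
from h import *
p=bot.camera('top');save(p,'top1');
print(Rotation.from_quat(p['rotation']).as_matrix().round(2))
for n in ['green_tag','yellow_tag','blue_tag','red_tag','grip','pointer','feeder','disc_stack','disc_tray','envelope_pack']:
    for t in bot.trace(n,p)[:2]:
        u,v=cen(t);print(n,t['confidence'],np.round(t['rect'],1),round(u,1),round(v,1),ray_plane(p,u,v,.093)[:2].round(4))
o=bot.get_obs();print(o)
E
```

```text
[[ 0.02 -0.99  0.15]
 [-1.   -0.02  0.  ]
 [ 0.   -0.15 -0.99]]
green_tag 0.48 [237.7 194.5   6.5  10.6] 239.6 194.7 [0.6036 0.1996]
yellow_tag 0.71 [269.  207.6  24.3  35.7] 267.0 211.6 [0.569  0.1406]
blue_tag 0.63 [299.4 193.9   7.   10.1] 298.1 195.0 [0.6057 0.0768]
blue_tag 0.22 [268.9 208.8  26.2  34.6] 267.7 212.4 [0.5673 0.1392]
red_tag 0.39 [231.8 211.9  11.    7.8] 232.7 212.3 [0.566  0.2123]
grip 0.57 [269.4 209.2  25.4  35.9] 267.6 213.0 [0.5661 0.1393]
pointer 0.88 [268.  210.6  27.   41.2] 267.5 212.9 [0.5664 0.1394]
pointer 0.17 [269.1 208.8  27.9  37.7] 267.6 212.3 [0.5676 0.1395]
feeder 0.84 [272.4 231.9 133.7 137.7] 270.6 233.3 [0.5238 0.1316]
feeder 0.53 [268.2 210.2  26.8  37.5] 267.8 213.1 [0.5659 0.1388]
disc_stack 0.9 [303.8 178.2  23.4  20.5] 304.0 176.8 [0.6449 0.0651]
disc_tray 0.61 [376.1 207.7  53.9  68.6] 376.7 206.6 [ 0.5846 -0.0885]
envelope_pack 0.98 [175.1 259.1  54.   62.7] 174.4 259.1 [0.4664 0.3272]
{'clock': 0.75, 'joint_pos': array([1.21701578e+00, 2.40532365e-01, 5.05085514e-03, 1.33518959e+00,
       2.21113188e-05, 1.57078833e+00]), 'joint_vel': array([ 7.81674289e-05, -1.18466620e-03,  1.02992261e-03,  1.73751395e-03,
        1.66811466e-03,  1.25854167e-03]), 'tau': array([-1.19540141e-04, -3.72123098e+01,  2.52661926e+01,  9.88506872e-04,
       -2.66129859e-05,  5.59100840e-06]), 'eef_pos': array([0.17322672, 0.46906214, 0.25035973]), 'tool_rot': array([1.75965290e-01, 9.84396370e-01, 6.35818447e-05, 1.35147772e-07]), 'ft_force': array([ 0.19626182, -0.01300356, -0.6897726 ]), 'ft_torque': array([-0.02534091, -0.04255554,  0.03185544]), 'grip_width': 0.08546307462754645}
```

View pics/top0.png

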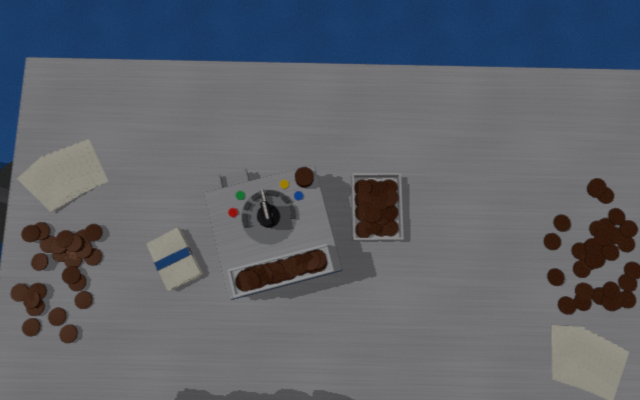

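View pics/sc0.png

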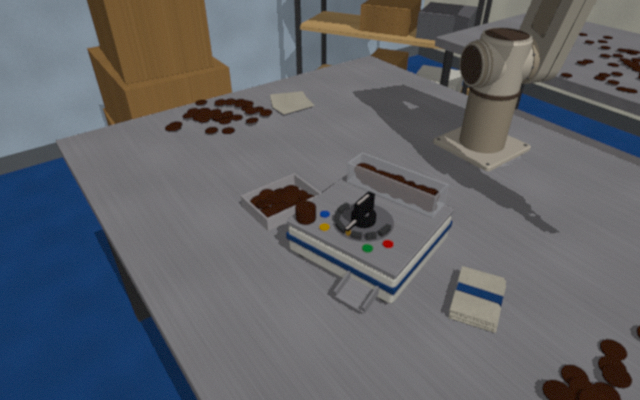

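Run:
```python
from h import *
from scipy.optimize import least_squares
p=bot.camera('top');im=p['img'];hsv=cv2.cvtColor(im,cv2.COLOR_RGB2HSV)
P={}
for n,(u0,v0),(a,b) in [('red',(233,212),(-1,8)),('green',(240,195),(45,85)),('yellow',(284,184),(18,35)),('blue',(298,196),(100,125))]:
    w=np.zeros(im.shape[:2]);sub=(slice(v0-9,v0+10),slice(u0-9,u0+10))
    m=(hsv[...,0]>=a)&(hsv[...,0]<=b)&(hsv[...,1]>120)&(hsv[...,2]>50);mm=np.zeros_like(m);mm[sub]=m[sub]
    ys,xs=np.nonzero(mm);P[n]=ray_plane(p,xs.mean(),ys.mean(),.093)[:2];print(n,mm.sum(),xs.mean(),ys.mean(),P[n].round(4))
ang={'red':1.2,'green':.68,'yellow':-.68,'blue':-1.2}
def f(x): return np.concatenate([x[:2]+.076*np.array([np.cos(x[2]+ang[n]),np.sin(x[2]+ang[n])])-P[n] for n in P])
r=least_squares(f,[.56,.14,.1]);print(r.x,(r.fun*1e3).round(1))
x=r.x
# bar from trace? overlay
big=cv2.resize(im[150:310,170:410],None,fx=3.3,fy=3.3,interpolation=cv2.INTER_CUBIC)
cv2.imwrite('pics/top_z.png',big[...,::-1])
```

```text
red 69 232.56521739130434 212.0144927536232 [0.5666 0.2125]
green 61 239.78688524590163 194.9344262295082 [0.6031 0.1991]
yellow 68 283.86764705882354 183.85294117647058 [0.6288 0.1073]
blue 64 298.046875 195.234375 [0.6051 0.0768]
[0.5592005  0.13712648 0.27558833] [-0.2  0.3 -0.   0.1  0.3 -0.1 -0.1 -0.3]
```

View pics/top_z.png

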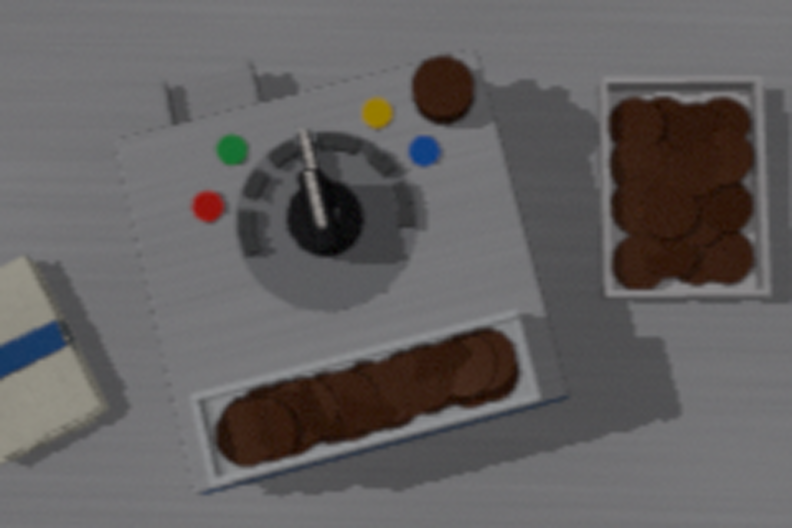

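```bash
python3 -m handwheel '[{"dx":-0.795,"dy":-0.296},{"dx":-0.795,"dy":-0.296},{"dx":-0.795,"dy":-0.296},{"dx":-0.795,"dy":-0.296},{"dx":-0.795,"dy":-0.296},{"dx":-0.795,"dy":-0.296},{"dx":-0.795,"dy":-0.296},{"dx":-0.795,"dy":-0.296},{"dx":-0.795,"dy":-0.296},{"dx":-0.795,"dy":-0.296},{"dx":-0.795,"dy":-0.296},{"dx":-0.795,"dy":-0.296}]' 1
python3 -m handwheel '[{"dx":-0.795,"dy":-0.296},{"dx":-0.795,"dy":-0.296},{"dx":-0.795,"dy":-0.296},{"dx":-0.795,"dy":-0.296},{"dx":-0.795,"dy":-0.296},{"dx":-0.795,"dy":-0.296},{"dx":-0.795,"dy":-0.296},{"dx":-0.795,"dy":-0.296},{"dx":-0.795,"dy":-0.296},{"dx":-0.795,"dy":-0.296},{"dx":-0.795,"dy":-0.296},{"dx":-0.795,"dy":-0.296}]'
python3 -m handwheel '[{"az":-0.84},{"az":-0.84},{"az":-0.84},{"az":-0.84},{"az":-0.84},{},{},{}]'
python3 - <<'E'
from h import *
w=bot.camera('wrist');save(w,'w1');p=bot.camera('top');save(p,'top2')
print(w['eye'],w['rotation'],w['intrinsics'])
o=bot.get_obs();print(o['clock'],o['eef_pos'],o['tool_rot'],o['ft_force'],o['ft_torque'],o['joint_pos'])
E
```

```text
[0.09842024 0.49620044 0.3733412 ] [0.81004765 0.56457649 0.09034612 0.13005294] [[309.70691629   0.         316.69721355]
 [  0.         309.70691629 199.40083641]
 [  0.           0.           1.        ]]
0.9 [0.17322447 0.46904423 0.25034556] [1.75956704e-01 9.84397906e-01 3.79581271e-05 7.68895870e-06] [-0.52331735 -0.07683598 -0.06944448] [-0.01880491 -0.01308417  0.00118826] [ 1.21702119e+00  2.40540215e-01  5.02407232e-03  1.33520275e+00
 -1.77846446e-06  1.57077629e+00]invalid input
invalid input
invalid input
```

View pics/w1.png

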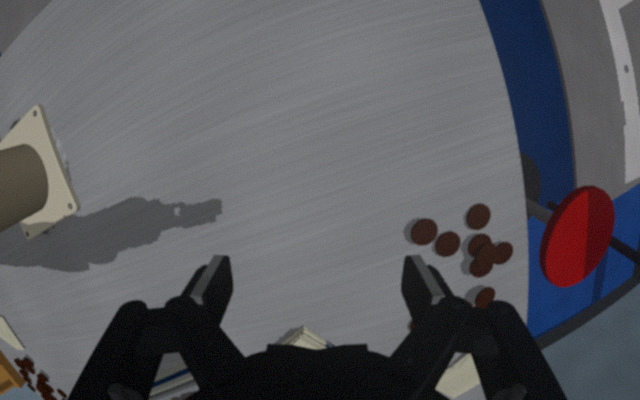

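```bash
python3 -m handwheel '[{"dx":-0.795,"dy":-0.296,"dz":0,"ax":0,"ay":0,"az":0}]' 1
```

```text
clock: 1.0
eef_pos: [0.1884, 0.4562, 0.2502]
tool_rot: [0.175, 0.985, 0.0, -0.0]
ft_force: [-0.8, 0.8, -0.1]
grip_width: 0.0857
```

```bash
python3 -m handwheel '[{"dx":-0.795,"dy":-0.296,"dz":0,"ax":0,"ay":0,"az":0},{"dx":-0.795,"dy":-0.296,"dz":0,"ax":0,"ay":0,"az":0},{"dx":-0.795,"dy":-0.296,"dz":0,"ax":0,"ay":0,"az":0},{"dx":-0.795,"dy":-0.296,"dz":0,"ax":0,"ay":0,"az":0},{"dx":-0.795,"dy":-0.296,"dz":0,"ax":0,"ay":0,"az":0},{"dx":-0.795,"dy":-0.296,"dz":0,"ax":0,"ay":0,"az":0},{"dx":-0.795,"dy":-0.296,"dz":0,"ax":0,"ay":0,"az":0},{"dx":-0.795,"dy":-0.296,"dz":0,"ax":0,"ay":0,"az":0},{"dx":-0.795,"dy":-0.296,"dz":0,"ax":0,"ay":0,"az":0},{"dx":-0.795,"dy":-0.296,"dz":0,"ax":0,"ay":0,"az":0},{"dx":-0.795,"dy":-0.296,"dz":0,"ax":0,"ay":0,"az":0},{"dx":-0.795,"dy":-0.296,"dz":0,"ax":0,"ay":0,"az":0}]'
python3 -m handwheel '[{"dx":-0.795,"dy":-0.296,"dz":0,"ax":0,"ay":0,"az":0},{"dx":-0.795,"dy":-0.296,"dz":0,"ax":0,"ay":0,"az":0},{"dx":-0.795,"dy":-0.296,"dz":0,"ax":0,"ay":0,"az":0},{"dx":-0.795,"dy":-0.296,"dz":0,"ax":0,"ay":0,"az":0},{"dx":-0.795,"dy":-0.296,"dz":0,"ax":0,"ay":0,"az":0},{"dx":-0.795,"dy":-0.296,"dz":0,"ax":0,"ay":0,"az":0},{"dx":-0.795,"dy":-0.296,"dz":0,"ax":0,"ay":0,"az":0},{"dx":-0.795,"dy":-0.296,"dz":0,"ax":0,"ay":0,"az":0},{"dx":-0.795,"dy":-0.296,"dz":0,"ax":0,"ay":0,"az":0},{"dx":-0.795,"dy":-0.296,"dz":0,"ax":0,"ay":0,"az":0},{"dx":-0.795,"dy":-0.296,"dz":0,"ax":0,"ay":0,"az":0}]'
python3 -m handwheel '[{"dx":0,"dy":0,"dz":0,"ax":0,"ay":0,"az":-0.84},{"dx":0,"dy":0,"dz":0,"ax":0,"ay":0,"az":-0.84},{"dx":0,"dy":0,"dz":0,"ax":0,"ay":0,"az":-0.84},{"dx":0,"dy":0,"dz":0,"ax":0,"ay":0,"az":-0.84},{"dx":0,"dy":0,"dz":0,"ax":0,"ay":0,"az":-0.84},{"dx":0,"dy":0,"dz":0,"ax":0,"ay":0,"az":0}]'
python3 - <<'E'
from h import *
w=bot.camera('wrist');save(w,'w2');np.save('w2.npy',w,allow_pickle=True)
o=bot.get_obs();print(o['clock'],o['eef_pos'],o['tool_rot'],o['ft_force'],o['ft_torque'],o['joint_pos'])
E
```

```text
clock: 2.2
eef_pos: [0.3829, 0.2886, 0.2504]
tool_rot: [0.176, 0.984, 0.0, 0.0]
ft_force: [-1.5, -0.4, -0.5]
grip_width: 0.0855
clock: 3.3
eef_pos: [0.5598, 0.1365, 0.2502]
tool_rot: [0.176, 0.984, -0.0, -0.0]
ft_force: [-0.4, 0.4, -0.1]
grip_width: 0.0852
clock: 3.9
eef_pos: [0.5592, 0.1372, 0.2502]
tool_rot: [-0.138, 0.99, 0.0, -0.0]
ft_force: [-0.2, -0.1, -0.4]
grip_width: 0.0851
3.95 [0.55917642 0.13714936 0.25023499] [-1.36398048e-01  9.90654112e-01 -1.25740891e-05 -4.86782676e-05] [-1.00411579  0.22533864  0.6526878 ] [ 0.03837585 -0.00066242 -0.04820304] [ 2.40529624e-01  3.93117967e-01  2.18201840e-01  1.39597964e+00
 -1.49347904e-05 -3.31195022e-02]
```

View pics/w2.png

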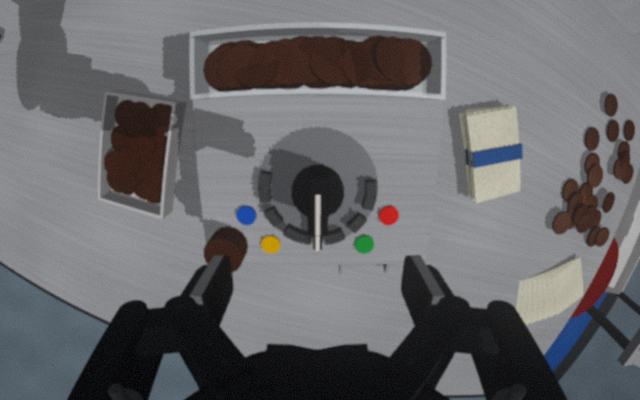

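```bash
cat >> h.py <<'E'
AX=np.array([0.5592,0.1371]);YAW=0.2756
def proj_fish(p,X):
    K=np.array(p['intrinsics']);R=Rotation.from_quat(p['rotation']).as_matrix()
    c=(X-np.array(p['eye']))@R;th=np.arctan2(np.hypot(c[...,0],c[...,1]),c[...,2]);ph=np.arctan2(c[...,1],c[...,0])
    r=K[0,0]*th;return K[0,2]+r*np.cos(ph),K[1,2]+r*np.sin(ph)
def polar(p,z,ax=AX,yaw=YAW):
    T=np.linspace(-1.6,1.6,801);Rr=np.linspace(.0,.09,226)
    a,r=np.meshgrid(T+yaw,Rr);X=np.stack([ax[0]+r*np.cos(a),ax[1]+r*np.sin(a),np.full_like(a,z)],-1)
    u,v=proj_fish(p,X);return cv2.remap(p['img'],u.astype(np.float32),v.astype(np.float32),cv2.INTER_CUBIC)
E
python3 - <<'E'
from h import *
from scipy.optimize import least_squares
p=np.load('w2.npy',allow_pickle=True).item();im=p['img'];hsv=cv2.cvtColor(im,cv2.COLOR_RGB2HSV)
Q={}
for n,(u0,v0),(a,b) in [('red',(388,215),(-1,8)),('green',(364,243),(45,85)),('yellow',(270,243),(18,35)),('blue',(246,215),(100,125))]:
    m=(hsv[...,0]>=a)&(hsv[...,0]<=b)&(hsv[...,1]>120)&(hsv[...,2]>50);mm=np.zeros_like(m);s=(slice(v0-13,v0+14),slice(u0-13,u0+14));mm[s]=m[s]
    ys,xs=np.nonzero(mm);Q[n]=np.array([xs.mean(),ys.mean()])
ang={'red':1.2,'green':.68,'yellow':-.68,'blue':-1.2}
def f(x):
    return np.concatenate([np.array(proj_fish(p,np.array([x[0]+.076*np.cos(x[2]+ang[n]),x[1]+.076*np.sin(x[2]+ang[n]),.093])))-Q[n] for n in Q])
r=least_squares(f,[AX[0],AX[1],YAW],x_scale=[.01,.01,.1]);print(r.x,r.fun.round(2))
A=r.x[:2];Y=r.x[2]
o=[]
for z in (.102,.146):
    g=polar(p,z,A,Y);o.append(cv2.resize(g,(800,290)))
    for t in np.arange(-1.5,1.6,.5): cv2.putText(o[-1],'%.1f'%t,(int((t+1.6)/3.2*800)-10,12),0,.4,(255,255,0),1)
cv2.imwrite('pics/pol2.png',np.vstack(o)[...,::-1])
g=cv2.cvtColor(polar(p,.102,A,Y),cv2.COLOR_RGB2GRAY).astype(float);T=np.linspace(-1.6,1.6,801)
prof=g[118:133].mean(0)
for i in range(0,801,5): print('%.2f:%d'%(T[i],prof[i]),end=' ')
E
```

```text
[0.56011885 0.1368908  0.27618496] [ 0.44 -0.07  0.34  0.17 -0.29  0.01 -0.48  0.01]
-1.60:60 -1.58:62 -1.56:61 -1.54:60 -1.52:61 -1.50:61 -1.48:60 -1.46:61 -1.44:60 -1.42:60 -1.40:61 -1.38:62 -1.36:72 -1.34:78 -1.32:77 -1.30:72 -1.28:71 -1.26:69 -1.24:64 -1.22:54 -1.20:47 -1.18:48 -1.16:55 -1.14:59 -1.12:62 -1.10:60 -1.08:61 -1.06:61 -1.04:60 -1.02:61 -1.00:61 -0.98:63 -0.96:60 -0.94:61 -0.92:61 -0.90:60 -0.88:62 -0.86:63 -0.84:67 -0.82:72 -0.80:72 -0.78:72 -0.76:75 -0.74:76 -0.72:72 -0.70:66 -0.68:56 -0.66:55 -0.64:56 -0.62:58 -0.60:60 -0.58:60 -0.56:61 -0.54:60 -0.52:59 -0.50:60 -0.48:60 -0.46:60 -0.44:58 -0.42:62 -0.40:61 -0.38:59 -0.36:59 -0.34:60 -0.32:61 -0.30:63 -0.28:59 -0.26:59 -0.24:59 -0.22:59 -0.20:57 -0.18:52 -0.16:50 -0.14:60 -0.12:79 -0.10:81 -0.08:69 -0.06:81 -0.04:127 -0.02:172 0.00:188 0.02:178 0.04:137 0.06:77 0.08:62 0.10:82 0.12:87 0.14:76 0.16:63 0.18:61 0.20:61 0.22:61 0.24:60 0.26:61 0.28:60 0.30:59 0.32:61 0.34:60 0.36:60 0.38:61 0.40:60 0.42:62 0.44:60 0.46:60 0.48:58 0.50:57 0.52:65 0.54:82 0.56:98 0.58:106 0.60:106 0.62:105 0.64:104 0.66:103 0.68:91 0.70:74 0.72:62 0.74:61 0.76:60 0.78:62 0.80:61 0.82:60 0.84:64 0.86:64 0.88:63 0.90:64 0.92:62 0.94:59 0.96:62 0.98:61 1.00:60 1.02:55 1.04:51 1.06:64 1.08:87 1.10:103 1.12:108 1.14:106 1.16:106 1.18:102 1.20:87 1.22:72 1.24:65 1.26:63 1.28:64 1.30:63 1.32:62 1.34:63 1.36:63 1.38:64 1.40:63 1.42:63 1.44:62 1.46:60 1.48:60 1.50:62 1.52:63 1.54:62 1.56:64 1.58:63 1.60:63
```

View pics/pol2.png

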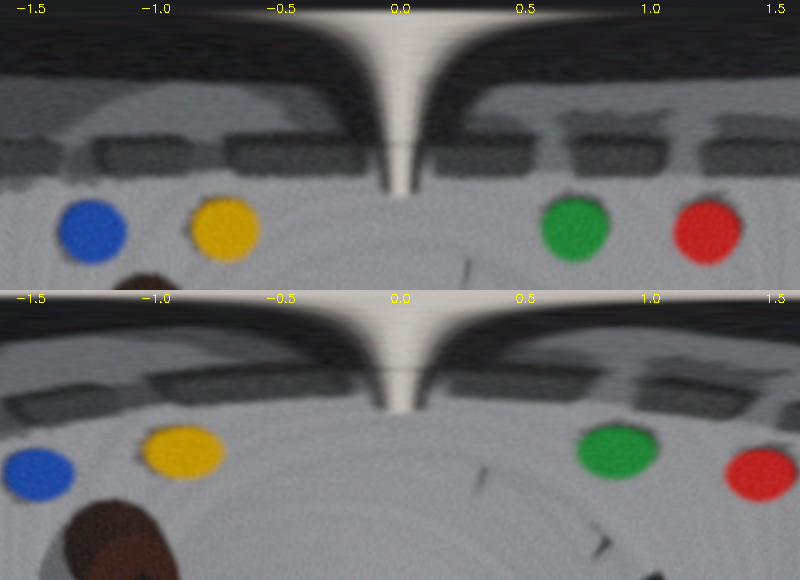

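```bash
python3 -m handwheel '[{"dx":0,"dy":0,"dz":0.8,"ax":0,"ay":0,"az":0},{"dx":0,"dy":0,"dz":0.8,"ax":0,"ay":0,"az":0},{"dx":0,"dy":0,"dz":0.8,"ax":0,"ay":0,"az":0},{"dx":0,"dy":0,"dz":0.8,"ax":0,"ay":0,"az":0},{"dx":0,"dy":0,"dz":0.7,"ax":0,"ay":0,"az":0},{"dx":0,"dy":0,"dz":0.66,"ax":0,"ay":0,"az":0},{"dx":0,"dy":0,"dz":0,"ax":0,"ay":0,"az":0}]' -0.3
python3 - <<'E'
from h import *
w=bot.camera('wrist');save(w,'w3')
o=bot.get_obs();print(o['clock'],o['eef_pos'],o['tool_rot'],o['ft_force'],o['ft_torque'],o['grip_width'])
E
```

```text
clock: 4.65
eef_pos: [0.5573, 0.1367, 0.1337]
tool_rot: [-0.137, 0.991, -0.0, -0.003]
ft_force: [-0.0, 0.5, -0.8]
grip_width: 0.0301
4.7 [0.55822791 0.13695388 0.13524799] [-1.36828860e-01  9.90593603e-01 -1.53804043e-04 -1.46753365e-03] [-0.50601437  0.5737069  -0.32129885] [-0.04537859 -0.03334051 -0.0094247 ] 0.029672266903351424
```

View pics/w3.png

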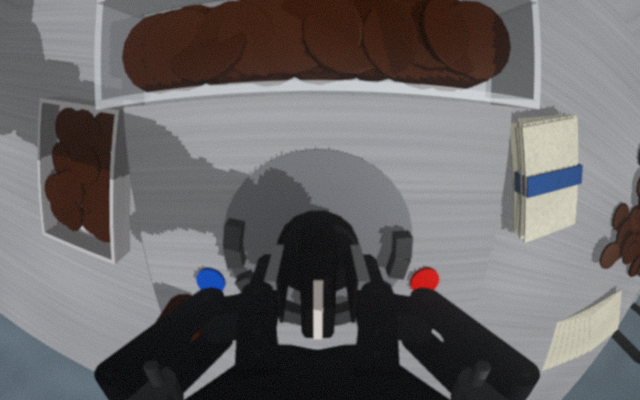

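```bash
python3 -m handwheel '[{"dx":0,"dy":0,"dz":0,"ax":0,"ay":0,"az":0},{"dx":0,"dy":0,"dz":0,"ax":0,"ay":0,"az":0},{"dx":0,"dy":0,"dz":0,"ax":0,"ay":0,"az":0},{"dx":0,"dy":0,"dz":0,"ax":0,"ay":0,"az":0},{"dx":0,"dy":0,"dz":0,"ax":0,"ay":0,"az":0}]' -1
python3 -c "
from h import *
o=bot.get_obs();print(o['clock'],o['eef_pos'],o['tool_rot'],o['ft_force'],o['ft_torque'],o['grip_width'])"
```

```text
clock: 5.2
eef_pos: [0.5595, 0.1376, 0.1373]
tool_rot: [-0.138, 0.99, 0.0, 0.001]
ft_force: [-1.5, 1.2, 3.4]
grip_width: 0.0147
5.2 [0.55953109 0.13758514 0.13728376] [-1.37710772e-01  9.90472112e-01  3.72782504e-04  7.74307965e-04] [-1.45070841  1.22524448  3.44408034] [ 0.34910629  0.34183139 -0.03601027] 0.014699388067563275
```

```bash
python3 -m handwheel '[{"dx":0,"dy":0,"dz":-0.14,"ax":0,"ay":0,"az":0},{"dx":0,"dy":0,"dz":-0.14,"ax":0,"ay":0,"az":0},{"dx":0,"dy":0,"dz":-0.14,"ax":0,"ay":0,"az":0},{"dx":0,"dy":0,"dz":-0.14,"ax":0,"ay":0,"az":0},{"dx":0,"dy":0,"dz":0,"ax":0,"ay":0,"az":0},{"dx":0,"dy":0,"dz":0,"ax":0,"ay":0,"az":0}]'
python3 - <<'E'
from h import *
w=bot.camera('wrist');save(w,'w4');s=bot.camera('scene');cv2.imwrite('pics/s4.png',cv2.resize(s['img'][150:310,260:480],None,fx=3.4,fy=3.4)[...,::-1])
o=bot.get_obs();print(o['clock'],o['eef_pos'],o['tool_rot'],o['ft_force'],o['ft_torque'],o['grip_width'])
E
```

```text
clock: 5.8
eef_pos: [0.5594, 0.1375, 0.1494]
tool_rot: [-0.138, 0.99, 0.0, -0.0]
ft_force: [4.5, 2.8, -9.6]
grip_width: 0.0153
5.9 [0.55942741 0.13751806 0.14936954] [-1.37739260e-01  9.90468480e-01  2.76722586e-04 -9.57164868e-05] [ 3.38292032  3.4905254  -9.31171031] [ 0.85424172 -0.94276423 -0.02244874] 0.01469067845639078
```

View pics/w4.png

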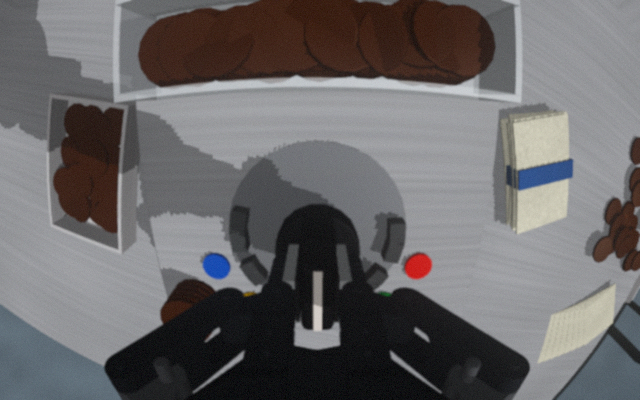

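View pics/s4.png

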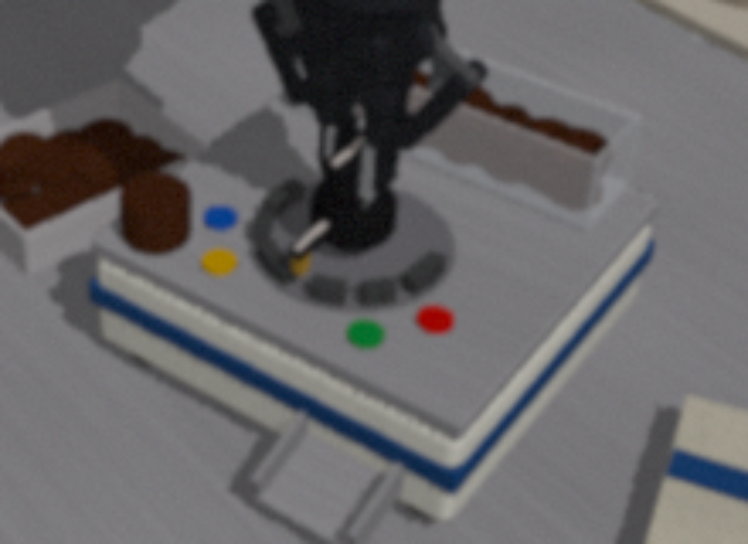

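```bash
python3 -m handwheel '[{"dx":0,"dy":0,"dz":-0.05,"ax":0,"ay":0,"az":0},{"dx":0,"dy":0,"dz":0,"ax":0,"ay":0,"az":-0.2},{"dx":0,"dy":0,"dz":0,"ax":0,"ay":0,"az":-0.4},{"dx":0,"dy":0,"dz":0,"ax":0,"ay":0,"az":-0.4},{"dx":0,"dy":0,"dz":0,"ax":0,"ay":0,"az":-0.4},{"dx":0,"dy":0,"dz":0,"ax":0,"ay":0,"az":0},{"dx":0,"dy":0,"dz":0,"ax":0,"ay":0,"az":0}]'
python3 - <<'E'
from h import *
w=bot.camera('wrist');save(w,'w5')
o=bot.get_obs();print(o['clock'],o['eef_pos'],o['tool_rot'],o['ft_force'],o['ft_torque'],o['grip_width'])
E
```

```text
clock: 6.6
eef_pos: [0.5595, 0.1374, 0.1506]
tool_rot: [-0.241, 0.971, 0.0, -0.0]
ft_force: [4.5, 4.0, -9.9]
grip_width: 0.0151
6.65 [0.55952537 0.1373684  0.1505652 ] [-2.40795962e-01  9.70575753e-01  1.06088961e-04 -2.57403526e-05] [  4.48118836   3.37078505 -10.63159852] [ 0.78963623 -1.05665438 -0.00827888] 0.014954426984842067
```

View pics/w5.png

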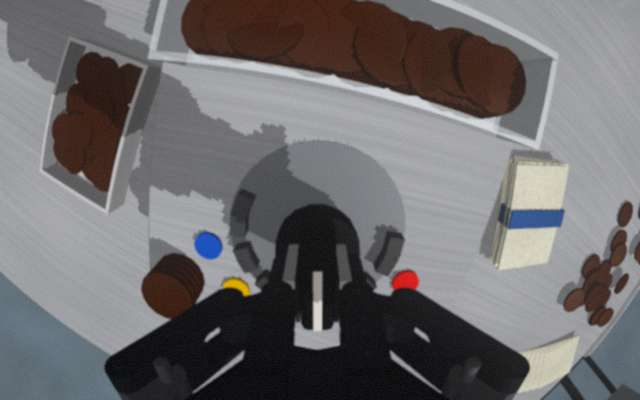

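```bash
python3 -m handwheel '[{"dx":0,"dy":0,"dz":0,"ax":0,"ay":0,"az":-0.4},{"dx":0,"dy":0,"dz":0,"ax":0,"ay":0,"az":-0.4},{"dx":0,"dy":0,"dz":0,"ax":0,"ay":0,"az":-0.4},{"dx":0,"dy":0,"dz":0,"ax":0,"ay":0,"az":-0.4},{"dx":0,"dy":0,"dz":0,"ax":0,"ay":0,"az":-0.4},{"dx":0,"dy":0,"dz":0,"ax":0,"ay":0,"az":-0.4},{"dx":0,"dy":0,"dz":0,"ax":0,"ay":0,"az":-0.23},{"dx":0,"dy":0,"dz":0,"ax":0,"ay":0,"az":0},{"dx":0,"dy":0,"dz":0,"ax":0,"ay":0,"az":0},{"dx":0,"dy":0,"dz":0,"ax":0,"ay":0,"az":0}]'
python3 - <<'E'
from h import *
w=bot.camera('wrist');save(w,'w6');s=bot.camera('scene');cv2.imwrite('pics/s6.png',cv2.resize(s['img'][150:310,260:480],None,fx=3.4,fy=3.4)[...,::-1])
o=bot.get_obs();print(o['clock'],o['eef_pos'],2*np.arctan2(o['tool_rot'][1],o['tool_rot'][0])-np.pi-.276,o['ft_force'],o['ft_torque'],o['grip_width'])
E
```

```text
clock: 7.65
eef_pos: [0.5598, 0.1372, 0.1506]
tool_rot: [-0.426, 0.905, -0.0, 0.0]
ft_force: [4.8, 2.7, -10.6]
grip_width: 0.015
7.75 [0.55976164 0.13714735 0.15058821] 0.6046813953450998 [  4.49309218   3.64078097 -10.15670147] [ 0.62741215 -1.18694928  0.04469967] 0.014782087620181721
```

View pics/w6.png

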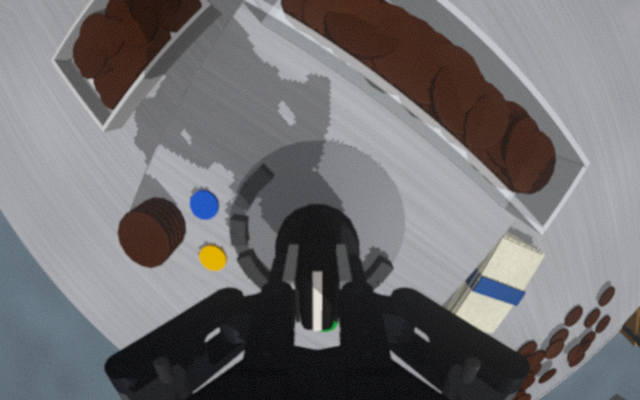

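View pics/s6.png

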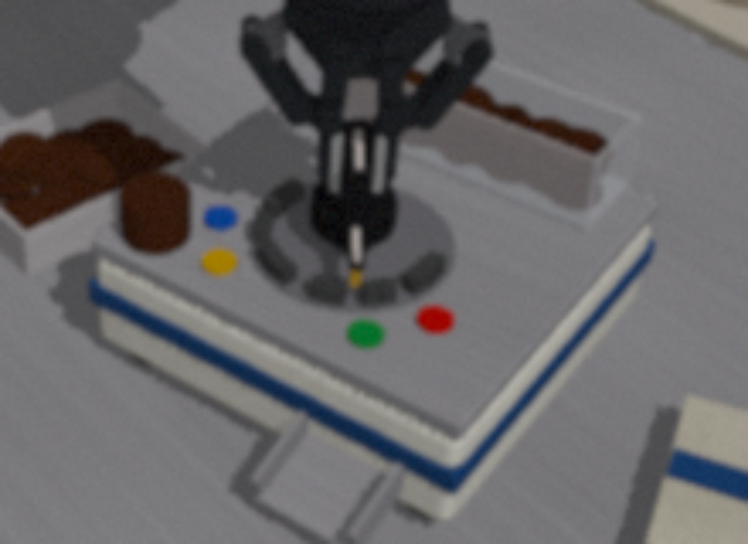

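```bash
python3 -m handwheel '[{"dx":0,"dy":0,"dz":0.06,"ax":0,"ay":0,"az":0},{"dx":0,"dy":0,"dz":0.06,"ax":0,"ay":0,"az":0},{"dx":0,"dy":0,"dz":0.04,"ax":0,"ay":0,"az":0},{"dx":0,"dy":0,"dz":0,"ax":0,"ay":0,"az":0},{"dx":0,"dy":0,"dz":0,"ax":0,"ay":0,"az":0}]'
python3 -m handwheel '[{"dx":0,"dy":0,"dz":0.04,"ax":0,"ay":0,"az":0},{"dx":0,"dy":0,"dz":0,"ax":0,"ay":0,"az":0}]'
python3 -c "
from h import *
o=bot.get_obs();print(o['clock'],o['eef_pos'],o['tool_rot'],o['ft_force'],o['ft_torque'],o['grip_width'])"
```

```text
clock: 8.25
eef_pos: [0.5598, 0.1372, 0.1467]
tool_rot: [-0.426, 0.905, -0.0, 0.0]
ft_force: [4.1, 2.5, -9.8]
grip_width: 0.0154
clock: 8.45
eef_pos: [0.5598, 0.1372, 0.1458]
tool_rot: [-0.426, 0.905, -0.0, 0.0]
ft_force: [4.4, 3.1, -10.5]
grip_width: 0.0149
8.45 [0.55978454 0.13717258 0.14580073] [-4.26244234e-01  9.04608065e-01 -2.02111589e-04  2.47540917e-04] [  4.36741262   3.05539459 -10.48041581] [ 0.62275986 -1.16692786  0.0365528 ] 0.014947150548287146
```

```bash
for i in 1; do python3 -m handwheel '[{"dx":0,"dy":0,"dz":0.03,"ax":0,"ay":0,"az":0},{"dx":0,"dy":0,"dz":0,"ax":0,"ay":0,"az":0}]'; python3 -m handwheel '[{"dx":0,"dy":0,"dz":0.03,"ax":0,"ay":0,"az":0},{"dx":0,"dy":0,"dz":0,"ax":0,"ay":0,"az":0}]'; done
python3 - <<'E'
from h import *
s=bot.camera('scene');cv2.imwrite('pics/s7.png',cv2.resize(s['img'][150:310,260:480],None,fx=3.4,fy=3.4)[...,::-1])
o=bot.get_obs();print(o['clock'],o['eef_pos'],o['ft_force'],o['ft_torque'])
E
```

```text
clock: 8.65
eef_pos: [0.5598, 0.1372, 0.1451]
tool_rot: [-0.426, 0.905, -0.0, 0.0]
ft_force: [4.5, 3.1, -9.5]
grip_width: 0.0148
clock: 8.85
eef_pos: [0.5598, 0.1372, 0.1445]
tool_rot: [-0.426, 0.905, -0.0, 0.0]
ft_force: [5.9, 2.7, -9.6]
grip_width: 0.0151
8.9 [0.55977547 0.13716736 0.14447579] [ 5.47966304  2.96989462 -9.69894165] [ 0.5904681  -1.1033144  -0.02083082]
```

View pics/s7.png

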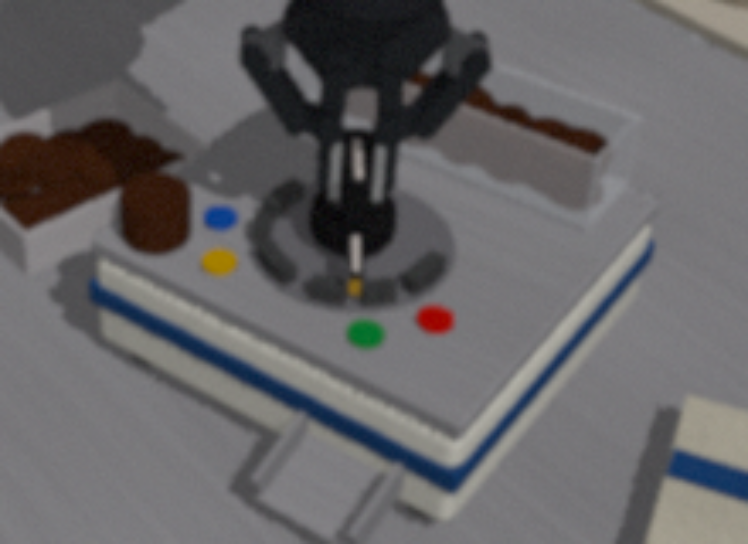

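```bash
python3 -m handwheel '[{"dx":0,"dy":0,"dz":0.04,"ax":0,"ay":0,"az":0},{"dx":0,"dy":0,"dz":0,"ax":0,"ay":0,"az":0}]'; python3 -m handwheel '[{"dx":0,"dy":0,"dz":0.04,"ax":0,"ay":0,"az":0},{"dx":0,"dy":0,"dz":0,"ax":0,"ay":0,"az":0}]'
python3 - <<'E'
from h import *
o=bot.get_obs();print(o['clock'],o['eef_pos'],o['ft_force'],o['ft_torque'])
E
```

```text
clock: 9.1
eef_pos: [0.5598, 0.1372, 0.1435]
tool_rot: [-0.426, 0.905, -0.0, 0.0]
ft_force: [3.7, 2.6, -9.7]
grip_width: 0.015
clock: 9.3
eef_pos: [0.5597, 0.1372, 0.1426]
tool_rot: [-0.426, 0.905, -0.0, 0.0]
ft_force: [4.9, 4.0, -8.8]
grip_width: 0.015
9.3 [0.55973597 0.13715989 0.14263921] [ 4.94831592  4.03387603 -8.78706593] [ 0.58763991 -1.09761136  0.04698783]
```

```bash
python3 -m handwheel '[{"dx":0,"dy":0,"dz":0.04,"ax":0,"ay":0,"az":0},{"dx":0,"dy":0,"dz":0.04,"ax":0,"ay":0,"az":0},{"dx":0,"dy":0,"dz":0,"ax":0,"ay":0,"az":0}]'; python3 -m handwheel '[{"dx":0,"dy":0,"dz":0.04,"ax":0,"ay":0,"az":0},{"dx":0,"dy":0,"dz":0.04,"ax":0,"ay":0,"az":0},{"dx":0,"dy":0,"dz":0,"ax":0,"ay":0,"az":0}]'
python3 - <<'E'
from h import *
o=bot.get_obs();print(o['clock'],o['eef_pos'],o['ft_force'],o['ft_torque'])
E
```

```text
clock: 9.6
eef_pos: [0.5597, 0.1372, 0.1408]
tool_rot: [-0.426, 0.905, -0.0, 0.0]
ft_force: [4.7, 2.2, -8.6]
grip_width: 0.015
clock: 9.9
eef_pos: [0.5597, 0.1372, 0.1389]
tool_rot: [-0.426, 0.905, -0.0, 0.0]
ft_force: [4.0, 2.5, -7.6]
grip_width: 0.0151
9.9 [0.55973705 0.13716914 0.13888146] [ 3.96417751  2.49838073 -7.61239267] [ 0.63623755 -1.16884594 -0.01476229]
```

Tooth is deep in the notch without resistance. Open and let the spring take it home.

```bash
python3 -m handwheel '[{"dx":0,"dy":0,"dz":0,"ax":0,"ay":0,"az":0},{"dx":0,"dy":0,"dz":0,"ax":0,"ay":0,"az":0},{"dx":0,"dy":0,"dz":0,"ax":0,"ay":0,"az":0},{"dx":0,"dy":0,"dz":0,"ax":0,"ay":0,"az":0},{"dx":0,"dy":0,"dz":0,"ax":0,"ay":0,"az":0}]' -0.1
python3 - <<'E'
from h import *
s=bot.camera('scene');cv2.imwrite('pics/s8.png',cv2.resize(s['img'][150:310,260:480],None,fx=3.4,fy=3.4)[...,::-1])
w=bot.camera('wrist');save(w,'w8')
o=bot.get_obs();print(o['clock'],o['eef_pos'],o['ft_force'],o['ft_torque'])
E
```

```text
clock: 10.4
eef_pos: [0.5591, 0.137, 0.1394]
tool_rot: [-0.426, 0.905, -0.0, 0.0]
ft_force: [-0.5, 0.0, 0.0]
grip_width: 0.0386
10.5 [0.55913263 0.13711755 0.13921693] [ 0.29466563  0.25626712 -0.22823113] [-0.07056883 -0.01032527  0.019873  ]
```

View pics/s8.png

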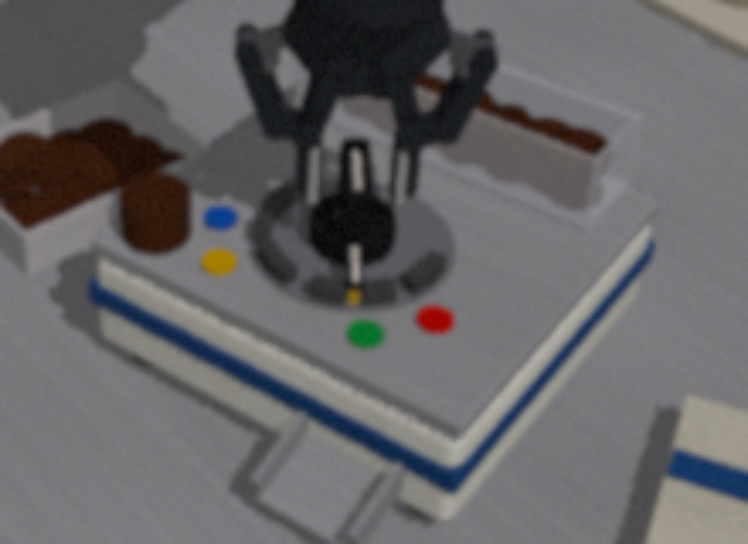

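View pics/w8.png

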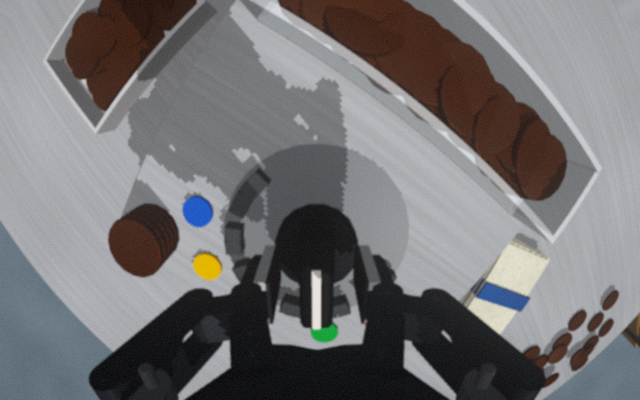

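```bash
python3 -m handwheel '[{"dx":0,"dy":0,"dz":-0.3,"ax":0,"ay":0,"az":0},{"dx":0,"dy":0,"dz":-0.6,"ax":0,"ay":0,"az":0},{"dx":0,"dy":0,"dz":-0.8,"ax":0,"ay":0,"az":0},{"dx":0,"dy":0,"dz":-0.8,"ax":0,"ay":0,"az":0},{"dx":0,"dy":0,"dz":-0.8,"ax":0,"ay":0,"az":0},{"dx":0,"dy":0,"dz":-0.8,"ax":0,"ay":0,"az":0},{"dx":0,"dy":0,"dz":-0.4,"ax":0,"ay":0,"az":0},{"dx":0,"dy":0,"dz":0,"ax":0,"ay":0,"az":0}]'
python3 - <<'E'
from h import *
s=bot.camera('scene');save(s,'s9f');cv2.imwrite('pics/s9.png',cv2.resize(s['img'][150:310,260:480],None,fx=3.4,fy=3.4)[...,::-1])
w=bot.camera('wrist');save(w,'w9')
o=bot.get_obs();print(o['clock'],o['eef_pos'],o['ft_force'])
# predicted pointer tip top end (56mm) & bar-top in scene for pull 0, 2.5, 10 against first scene at turn 0
K=np.array(s['intrinsics']);R=Rotation.from_quat(s['rotation']).as_matrix()
def pr(X):
    c=(np.array(X)-s['eye'])@R;return K[0,0]*c[0]/c[2]+K[0,2],K[1,1]*c[1]/c[2]+K[1,2]
for pull in (0,.0025,.005,.01):
    y=YAW+.605;d=np.array([np.cos(y),np.sin(y)])
    q=[((np.array(pr([*(AX+r*d),z+pull]))-[260,150])*3.4+1.2).round(0) for r,z in ((.056,.110),(.025,.146),(.053,.092))]
    print(pull,q)
E
```

```text
clock: 11.3
eef_pos: [0.5601, 0.1374, 0.2536]
tool_rot: [-0.426, 0.905, -0.0, 0.002]
ft_force: [-0.1, 1.1, 0.0]
grip_width: 0.0383
11.4 [0.55892954 0.13713932 0.25106402] [ 0.11412858 -0.20606205 -0.72096609]
0 [array([357., 279.]), array([359., 188.]), array([355., 301.])]
0.0025 [array([357., 275.]), array([359., 184.]), array([355., 297.])]
0.005 [array([357., 271.]), array([360., 181.]), array([355., 294.])]
0.01 [array([358., 264.]), array([360., 173.]), array([356., 287.])]
```

View pics/s9.png

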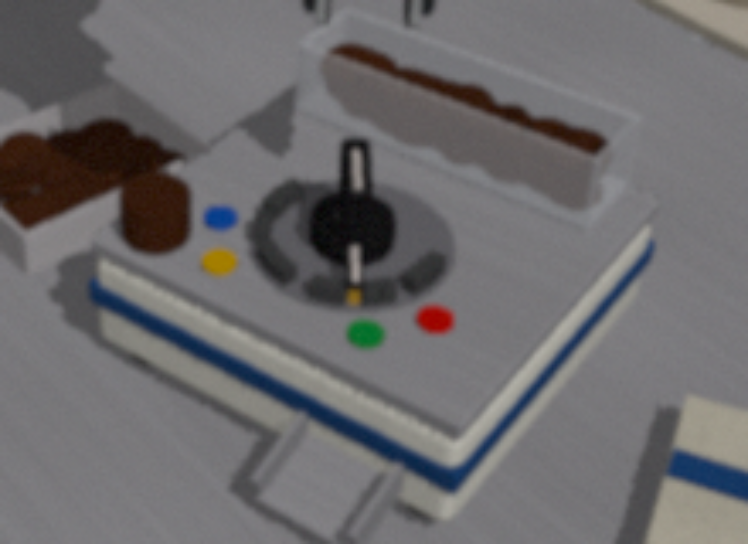

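View pics/w9.png

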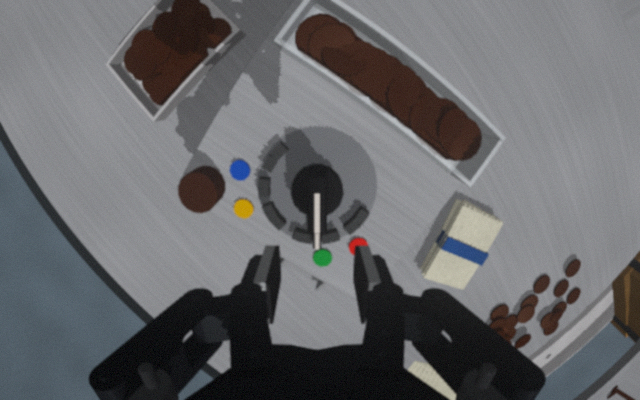

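```bash
python3 -c "
from workcell import bot
print(bot.job_done())"
```

```text
the job is handed in; nothing more can be done
None
```

The knob is in the green tag's notch, fully home, and the gripper is clear. I handed the job in at about 11.5 s; no verdict is reported.

- **What I did:** The tags and ring showed the notches sitting about 0.07 rad off, clockwise, with green's near turn 0.61. I gripped the bar, pulled the knob up about 14 mm and turned it to 0.605. I lowered it in steps of 2 mm or less, reading the wrist force, then opened the jaws so the spring drew it the last few millimetres home.
- **Tooth force:** Tooth force cannot be measured directly. The wrist force followed the spring smoothly on the way down, about 10 N falling to 7.6 N, with no sign of the tooth bearing on the ring.
- **Last checks:** The final scene picture matches the pointer's predicted position at zero pull to within about 1 mm. The pointer is about 6 mm from the green tag's centre by angle, inside the 20 mm limit. With the arm raised, the wrist force was near zero.
- **Bystanders:** The tray, envelope pack and disc stack looked undisturbed in the final views; I did not re-measure their positions.
- **What failed or disagreed:**
  - The first three move commands were refused because each row needs all six keys; nothing moved.
  - The overhead and wrist pictures put the knob's axis about 1 mm apart.
  - While gripping, there was a steady sideways force of 5 to 6 N, most likely from that offset. It went away on release.

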